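# Drive the stopper home with the ratchet press

### The job

A glass bottle stands in the little hand press with its rubber stopper only started, and the press's arm is held up by its ratchet. With the fingertips, press down the pawl's thumb tab until the weighted pawl tips over clear of the ratchet wheel and stays clear, then push the arm by its handle all the way down so that the ram drives the stopper fully home in the bottle, and take the hand away. Only press and push: do not force the arm past the teeth while the pawl is still in them, do not take the bottle out or lift anything, and leave the things standing about where they are.

Things in the scene. Friction and masses are not known exactly. Their poses are not given: they have to be found in the camera images.
- press: grey hand press, fixed, foot 165 x 200 mm. Origin on the worktop under ram and bottle; at yaw 0 x points away from the robot, y to the thumb tab (robot's left), z up; the arm points to -y. Yaw within 0.35 rad. Head: x -30 to 85, y -32 to 104, z 132 to 188 mm, pawl weight up to 240 mm; the ratchet wheel and pawl are before its -x face
- pawl_tab (a point): middle of the upper face of the pawl's thumb tab, a ribbed steel plate 36 (press x) x 34 (press y) x 5 mm past the head's end on the side away from the arm, over free air. In the press's frame at (-39, 152, 224) mm with the pawl in the teeth, rising 0.3 rad to +y; at (-39, 165, 181) mm, falling 0.3 rad to +y, when clear. Moves with the pawl
- pawl (a joint): pawl angle, rad: 0 nose fully in a tooth gap, up to 0.13 riding on a tooth; grows as the tab is pressed down; 0.60 at its stop, well clear. Weighted tumbler: below 0.3 its round weight (34 mm, over the pin at press y 88, z 182 mm, up to 240 mm high) tips it into the teeth, above 0.3 it falls on to 0.60 and stays. Tab takes about 0.5 N, up to 5 N if the arm bears on the tooth
- press_grip (a point): middle of the black cross handle at the arm's end, a cylinder 22 mm in diameter, 66 mm long, lying along press x. Runs on a circle of 180 mm round the shaft: at arm angle q it is at x = -56, y = 30 - 180 cos(0.785 - q), z = 160 + 180 sin(0.785 - q) mm in the press's frame. The arm is a 13 mm round bar from shaft to handle
- press_arm (a joint): arm angle, rad: 0 raised, grows as it is pushed down, 0.95 at the lower stop. Starts at 0 to 0.25. With the pawl in the teeth it stops at the next tooth, at most 0.26 on. It stays where it is left (friction, 1 to 4 N at the handle). The ram comes down 22 mm a radian and meets the stopper at about 0.55; from there the handle takes 5 to 9 N
- stopper (a joint): how far the stopper has gone into the bottle, m: 0 as started (8 mm gap under its flange), 0.008 fully home with the flange on the bottle's rim; stiff, stays where it is pushed
- bottle: loose clear glass bottle, 43 mm in diameter, 70 mm high to its rim, with a black rubber stopper (flange 21 mm across, 4 mm thick) in its neck; stands upright in a low steel collar on the press's foot, under the ram, 24 mm above the worktop. Origin at the middle of its underside
- done_1: finished bottle of the same kind, 74 mm high with its stopper home, standing on the worktop beside the press below the arm; origin at the middle of its underside. Leave alone
- done_2: second finished bottle, like done_1 and a little further from the press. Leave alone
- dish: round open glass dish, 90 mm across and 15 mm high, with spare stoppers, on the worktop on the thumb tab's side of the press; origin at the middle of its underside. Leave alone
- tweezers: steel tweezers, 124 mm long, 8 mm high, lying on the worktop at the robot's right; origin under the middle. Leave alone

How it is judged:
On the way, in this order (a step that is already met when the one before it is completed fails the run):
1. the pawl is pressed until it tips over and stays clear of the teeth, the arm still up (value of joint pawl above 0.45 rad and value of joint press_arm below 0.54 rad), for 0.3 s.
2. the arm is down at its lower stop, the pawl still clear (value of joint press_arm above 0.89 rad and value of joint pawl above 0.45 rad), for 0.2 s.
At the end, for the whole second after the job is handed in: Pawl still clear (above 0.45 rad), arm at its lower stop (above 0.89 rad), stopper at least 6.5 of 8 mm in, bottle upright (under 0.1 rad) and at rest in its collar (within 6 mm of the ram's axis in x and y), finished bottles, dish and tweezers within 30 mm of their start (all of step 2 and value of joint stopper above 0.0065 m and z of bottle in the frame of press between 0.019 and 0.03 m and x of bottle in the frame of press between -0.006 and 0.006 m and y of bottle in the frame of press between -0.006 and 0.006 m and angle between bottle's own z axis and vertical below 0.1 rad and linear speed of bottle below 0.02 m/s and distance of each of done_1, done_2, dish, tweezers from where it was at the start of the episode below 0.03 m); the robot touches nothing.
It fails at once if the press is leaned on with over 30 N while the pawl is still in the teeth (contact force between the fingers and press above 30 N and value of joint pawl below 0.25 rad).
It fails at once if the arm is forced down past the teeth while the pawl is still in them (value of joint press_arm above 0.56 rad and value of joint pawl below 0.2 rad).
It fails at once if the bottle in the press is lifted or tipped (z of bottle in the frame of press above 0.034 m or angle between bottle's own z axis and vertical above 0.25 rad).
It fails at once if a finished bottle is lifted or knocked over (height (world z) of any of done_1, done_2 above 0.015 m or angle between any of done_1, done_2's own z axis and vertical above 0.4 rad).
It fails at once if the dish or the tweezers are lifted (height (world z) of any of dish, tweezers above 0.03 m).
It also fails if it takes over 51 s, if anything falls off the work surface, if the arm or the gripper's body presses on something with over 40 N, if the wrist force passes 120 N, or if a joint passes its speed limit or range.

### The arm

A 6-joint arm with a two-finger parallel gripper is mounted at the origin on a cart in front of the work surface, level with it; the furniture and walls round the work are solid. World frame = base frame: x ahead of the robot, y to its left, z up, the work surface at z = 0. Lengths are in m, angles in rad, forces in N, time in s.
With the tool pointing down it reaches from about 0.25 to 0.85 m from the base axis. Payload 12.5 kg.
Tool frame: the origin (TCP) lies at the very end of the fingers, on their centre line; the grasp point (between the pads) lies 19 mm behind it; z points along the fingers, y is the line along which they close (so a half turn about z gives the same grasp; the last joint's range is limited). The gripper opens to 93 mm and grips with 3 to 60 N. Pads are 15 mm wide; open, the fingers measure 128 mm over their backs; the gripper's body (75 mm by 188 mm) begins 65 mm behind the grasp point.
Start: joints at [-1.391, 0.351, 1.652, -0, 1.139, -0.085], TCP at [0.144, -0.531, 0.219] pointing down, gripper open.
Joint ranges: [-2.75, 2.75], [-0.79, 2.1], [0.01, 2.65], [-1.57, 4.71], [0.07, 3.14], [-2.87, 2.87]. Speed limits (rad/s): [2.22, 2.22, 2.79, 3.14, 3.14, 3.14].

### API

Orientations are given as [roll, pitch, yaw] about the fixed x, y, z axes, in that order (R = Rz(yaw) Ry(pitch) Rx(roll)).
In Python, from workcell import ctrl gives the robot as it stands. The module is installed in compiled form; this text tells all that it offers.
- The arm moves only by the tool step_arm, never from a script. Its argument "motion" is a list of rows, each an object with "dr": the turn, a rotation vector about the tool's x, y, z in rad, a list of three; "travel": the shift along the tool's x, y, z in mm, a list of three; "jaw": the closure, from 0 (fully open) to 1 (shut). In form: [{"dr": [ax, ay, az], "travel": [dx, dy, dz], "jaw": jaw}, ...]. A call has 1 to 8 rows; each row shifts and turns the commanded pose from where the row before left it, along the tool's axes as they then stand; what a row does not reach is not made up. A row lasts 1/8 s, in which the tool goes at most 62.5 mm and 10.7 degrees, less where a joint would pass 70% of its speed; a pose out of reach is approached as far as the arm can. A call is refused whole if a number of a shift passes 62.5 or a number of a turn 0.188, either way. A call with a gripper value outside its range is refused whole. The fingers move at their own pace and stop on an object; "newtons" is the grip in N (left out, the last holds). Time passes only in rows, so rows that do not move let the fingers close. It gives the time, the measured TCP pose, the force, the opening and the grip force at its end, in the units of the state.
- ctrl.read_state(): the state, without advancing time (a new reading comes with each control period).
- ctrl.snapshot(name): name is "scene" or "top" or "wrist"; returns a dict with "pixels" (420x560x3 uint8, red, green, blue), "range_z" (420x560 float32, m along the optical axis (not along the pixel's ray), 0 where there is no reading), "fovy" (degrees; the focal length in pixels is half the picture's height over the tangent of half this angle, whatever the lens; pixels are square), "cx", "cy" (the principal point, pixels), "eye" and "orientation" of the camera in the world; the wrist camera has in their place "tool_from_camera" (4x4, takes a point from camera to tool coordinates, whose origin is the TCP and whose axes are the flange's). Camera axes: x right, y down, z forward; pixel columns grow to the right and rows downward; lengths in m; the calibration is good to about 2 mm. A picture is of the moment at which its call begins: read the wrist's pose just before it.
- ctrl.hand_in(): hands the job in; it is judged then, once.
The state is a dict: "clock": time; "joint_positions": joint angles; "joint_vel": joint speeds; "effort": joint torques, N m; "ee_pos": TCP position; "eef_rot": TCP orientation; "contact_force": force on the tool from outside, world axes, zero at the start; "moment": the same for the moment, N m; "grip_width": finger opening in m; "finger_force": force on a finger pad.
Only numpy, scipy, OpenCV 4.12 (cv2) and the standard library are available. Lean on these libraries where they do the work, as an engineer would, in place of code of your own. Each camera call takes 0.05 s, during which the arm holds its last target. There are 200 camera calls.

## Working session

There is one attempt and no reset: what is moved stays moved. The work goes in short steps, Python scripts to look and compute and a tool call to move; the robot and the scene stay as the last step left them, time stands still between calls to the robot, and variables do not carry over. Pictures are saved under pics/ and viewed, at most 10 in all, crops included, and the job is handed in when it is done.

Besides the shell and the picture viewer there is one more tool, called after "Emit:" as name([rows], argument=value, ...), one row to a line, values as JSON. step_arm: Moves the arm, as the interface text tells. Its arguments: {"type":"object","properties":{"motion":{"type":"array","items":{"type":"object","properties":{"dr":{"type":"array","items":{"type":"number"}},"travel":{"type":"array","items":{"type":"number"}},"jaw":{"type":"number"}}}},"newtons":{"type":"number"}},"required":["motion"]}

```bash
mkdir -p pics; cat > h.py <<'E'
import numpy as np, cv2
from scipy.spatial.transform import Rotation as R
from workcell import ctrl
def cloud(s):
    h,w=s["range_z"].shape; f=h/2/np.tan(np.radians(s["fovy"])/2)
    u,v=np.meshgrid(np.arange(w),np.arange(h)); z=s["range_z"]
    P=np.stack([(u-s["cx"])/f*z,(v-s["cy"])/f*z,z],-1)
    o=np.array(s["orientation"])
    M=o if o.shape==(3,3) else (R.from_euler('xyz',o).as_matrix() if o.size==3 else None)
    return P@M.T+np.array(s["eye"])
E
python3 - <<'E'
from h import *
for n in("scene","top"):
    s=ctrl.snapshot(n); cv2.imwrite(f"pics/{n}0.png",s["pixels"][...,::-1]); np.savez(f"{n}0.npz",**s)
    print(n,s["fovy"],s["cx"],s["cy"],s["eye"],s["orientation"])
print(ctrl.read_state())
E
```

```text
scene 50.55827962588395 276.1876066005369 209.81459986375808 [-0.26793922  0.92355574  0.72765515] [-1.99900241  0.00552938 -2.43132559]
top 52.9954482891804 280.24735247497944 208.07433758568538 [ 0.20412639 -0.15176238  1.35938528] [-2.828665    0.00458303 -1.19148947]
{'clock': 0.1, 'joint_positions': array([-1.39059391e+00,  3.51179704e-01,  1.65235291e+00,  2.23438778e-06,
        1.13913050e+00, -8.45612473e-02]), 'joint_vel': array([-9.76135333e-06, -1.42133138e-03, -1.44882109e-03, -1.18617621e-04,
        1.00572797e-03,  2.06686230e-04]), 'effort': array([ 6.37145567e-04, -4.98027349e+01, -2.85704452e+01,  7.00484239e-02,
        2.38251424e-02, -3.33312062e-05]), 'ee_pos': array([ 0.14391357, -0.53051029,  0.21815946]), 'eef_rot': array([-3.14052619e+00, -9.24329003e-05,  2.64762682e-01]), 'contact_force': array([-0.34773035, -0.39656339,  0.36406677]), 'moment': array([ 0.00678447,  0.01223831, -0.04339421]), 'finger_force': 0.0, 'grip_width': 0.09321798095496431}
```

View pics/scene0.png

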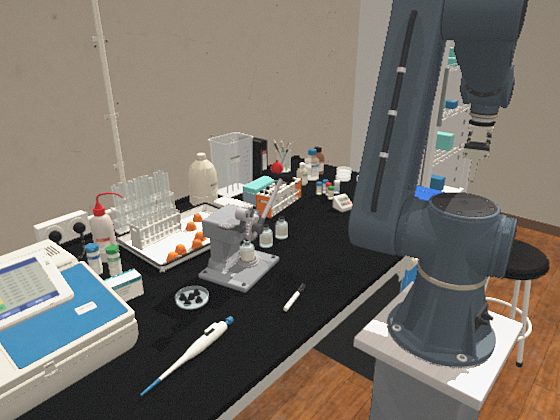

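View pics/top0.png

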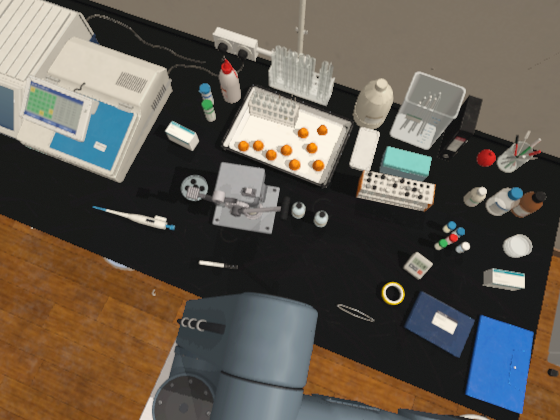

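The scene view shows the press at about (240,245) and the dish at (192,297). In the top view the foot is at about (247,198), the handle at (285,207), the tab near (207,197) and the finished bottles at (298,210) and (321,218).

```bash
python3 - <<'E'
from h import *
T=dict(np.load("top0.npz")); S=dict(np.load("scene0.npz"))
a=cv2.resize(T["pixels"][150:250,170:340,::-1],None,fx=4.5,fy=4.5,interpolation=2)
b=cv2.resize(S["pixels"][165:315,165:315,::-1],None,fx=4,fy=4,interpolation=2)
cv2.imwrite("pics/ta.png",a); cv2.imwrite("pics/sb.png",b)
C=cloud(T); D=cloud(S)
for n,X in(("top",C),("scene",D)):
    x,y,z=X[...,0],X[...,1],X[...,2]
    print(n,"table z",np.median(z[(abs(z)<.02)]))
    for lo,hi in((.003,.03),(.18,.194)):
        m=(z>lo)&(z<hi)&(x>.3)&(x<.75)&(y>-.1)&(y<.35)
        k,l,st,ce=cv2.connectedComponentsWithStats(m.astype(np.uint8))
        for i in range(1,k):
            if st[i,4]>150:
                p=X[l==i]; print(lo,st[i],p.mean(0).round(3),cv2.minAreaRect((p[:,:2]*1000).astype(np.float32)))
for v in range(190,215,3): print(v,[(u,*(C[v,u]*1000).round().astype(int)) for u in range(198,296,7)])
E
```

```text
top table z 0.001274798698736257
0.003 [184 175  27  20 223] [0.584 0.31  0.01 ] ((583.21875, 311.1890869140625), (67.53475952148438, 80.26238250732422), 4.098772048950195)
0.003 [260 185  27  23 325] [0.629 0.059 0.02 ] ((625.7323608398438, 57.98728942871094), (68.392822265625, 89.36122131347656), 78.89804077148438)
0.003 [ 208  204   72   32 1104] [0.52 0.11 0.02] ((524.6309204101562, 117.13273620605469), (84.93994903564453, 239.53237915039062), 14.356241226196289)
0.003 [199 259  42  15 198] [0.355 0.127 0.011] ((352.26202392578125, 125.96990203857422), (40.336368560791016, 133.47845458984375), 12.238327026367188)
0.18 [ 215  163   50   45 1494] [0.584 0.135 0.189] ((577.1167602539062, 134.2989501953125), (130.75564575195312, 139.77870178222656), 12.919198036193848)
scene table z 0.001890572129506607
0.003 [ 198  236   84   61 1788] [0.545 0.133 0.019] ((577.3463745117188, 66.86224365234375), (209.5179443359375, 337.84234619140625), 4.283045768737793)
0.003 [158 243  53  31 347] [0.735 0.201 0.013] ((710.935791015625, 193.6341094970703), (200.26744079589844, 69.85595703125), 88.88
[... 6380 characters left out ...]
int64(489), np.int64(268), np.int64(-3)), (205, np.int64(498), np.int64(246), np.int64(-3)), (212, np.int64(505), np.int64(223), np.int64(2)), (219, np.int64(509), np.int64(196), np.int64(22)), (226, np.int64(519), np.int64(175), np.int64(16)), (233, np.int64(491), np.int64(119), np.int64(168)), (240, np.int64(498), np.int64(99), np.int64(171)), (247, np.int64(540), np.int64(106), np.int64(37)), (254, np.int64(548), np.int64(85), np.int64(38)), (261, np.int64(560), np.int64(66), np.int64(24)), (268, np.int64(569), np.int64(44), np.int64(24)), (275, np.int64(584), np.int64(25), np.int64(2)), (282, np.int64(515), np.int64(-28), np.int64(274)), (289, np.int64(602), np.int64(-18), np.int64(-2))]
```

View pics/ta.png

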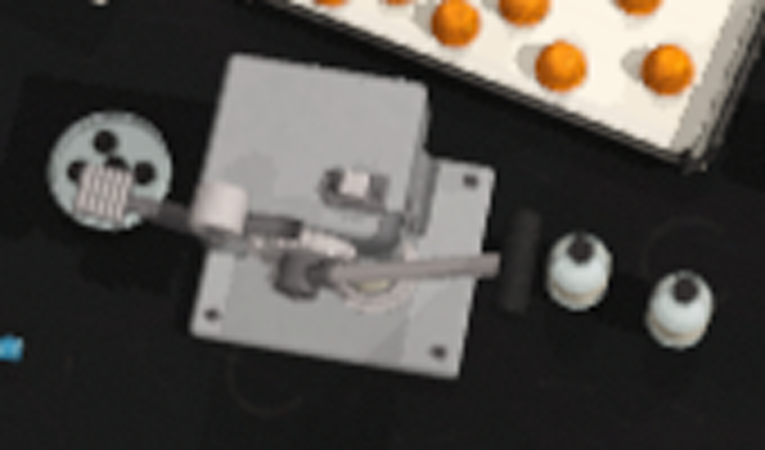

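View pics/sb.png

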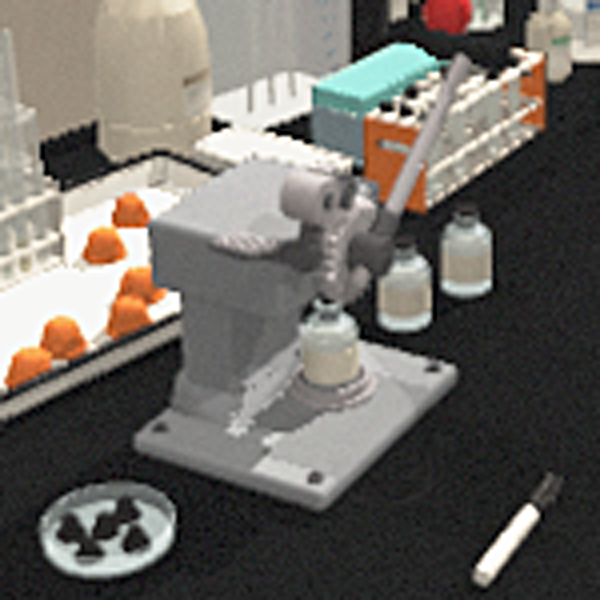

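The top crop shows the ribbed tab centred at (103,193), the head's far corners at (232,55) and (427,83), and the handle centred at (518,262). The side crop confirms that the pawl is in the teeth and the arm is up.

```bash
python3 - <<'E'
from h import *
from scipy.optimize import least_squares
T=dict(np.load("top0.npz")); C=cloud(T)
f=210/np.tan(np.radians(T["fovy"])/2); M=R.from_euler('xyz',T["orientation"]).as_matrix()
def ray(cu,cv,z):
    u,v=169.9+cu/4.5,149.9+cv/4.5
    d=M@[(u-T["cx"])/f,(v-T["cy"])/f,1]; return (T["eye"]+d*(z-T["eye"][2])/d[2])[:2]*1000
# handle: black points, high
m=(C[...,2]>.24)&(T["pixels"].max(-1)<80)&(C[...,1]<.05)
H=C[m]*1000; c=H.mean(0); w,V=np.linalg.eigh(np.cov(H[:,:2].T)); print("handle",len(H),c,np.percentile(H[:,2],[10,50,90]),V[:,1],np.sqrt(w))
zc=np.percentile(H[:,2],80)-11; q=.785-np.arcsin((zc-160)/180); print("zc,q",zc,q)
m=(C[...,2]>.19)&(C[...,2]<.24)&(C[...,1]>.20); t=C[m]*1000; print("tab",len(t),t.mean(0),np.ptp(t,0))
L=[((85,104),ray(232,55,.188)),((85,-32),ray(427,83,.188)),((-39,152),ray(103,193,.224)),((-56,30-180*np.cos(.785-q)),ray(518,262,zc/1000))]
A=np.array([l[0] for l in L],float);B=np.array([l[1] for l in L])
def tr(p,A): c,s=np.cos(p[2]),np.sin(p[2]); return A@np.array([[c,s],[-s,c]])+p[:2]
r=least_squares(lambda p:(tr(p,A)-B).ravel(),[540,100,.2]); p=r.x
print(p); print((tr(p,A)-B).round(1)); print(B.round(1))
E
```

```text
handle 6766 [148.29217569 -68.28575745 572.81078671] [325.87459785 573.98507096 752.02773036] [-0.45834729  0.88877318] [ 88.9093188  116.83906265]
zc,q 722.631346883341 nan
tab 8126 [783.66468965 824.76942784 206.56042785] [672.00483695 973.55545345  49.97089523]<stdin>:11: RuntimeWarning: invalid value encountered in arcsin
Traceback (most recent call last):
ValueError: Residuals are not finite in the initial point.
```

Bound the region.

```bash
cat > fit.py <<'E'
from h import *
from scipy.optimize import least_squares
T=dict(np.load("top0.npz")); C=cloud(T)
f=210/np.tan(np.radians(T["fovy"])/2); M=R.from_euler('xyz',T["orientation"]).as_matrix()
def ray(cu,cv,z):
    u,v=169.9+cu/4.5,149.9+cv/4.5
    d=M@[(u-T["cx"])/f,(v-T["cy"])/f,1]; return (T["eye"]+d*(z-T["eye"][2])/d[2])[:2]*1000
roi=(C[...,0]>.4)&(C[...,0]<.65)
m=roi&(C[...,2]>.24)&(C[...,2]<.32)&(T["pixels"].max(-1)<80)&(abs(C[...,1])<.08)
H=C[m]*1000; w,V=np.linalg.eigh(np.cov(H[:,:2].T)); print("handle",len(H),H.mean(0),np.percentile(H[:,2],[10,50,90]),V[:,1],np.sqrt(w))
zc=np.percentile(H[:,2],80)-11; q=.785-np.arcsin((zc-160)/180); print("zc,q",zc,q)
m=roi&(C[...,2]>.19)&(C[...,2]<.24)&(C[...,1]>.20)&(C[...,1]<.3); t=C[m]*1000; print("tab",len(t),t.mean(0),np.ptp(t,0))
L=[((85,104),ray(232,55,.188)),((85,-32),ray(427,83,.188)),((-39,152),ray(103,193,.224)),((-56,30-180*np.cos(.785-q)),ray(518,262,zc/1000))]
A=np.array([l[0] for l in L],float);B=np.array([l[1] for l in L])
def tr(p,A): c,s=np.cos(p[2]),np.sin(p[2]); return A@np.array([[c,s],[-s,c]])+p[:2]
r=least_squares(lambda p:(tr(p,A)-B).ravel(),[540,100,.2]); p=r.x
print(p); print((tr(p,A)-B).round(1)); print(B.round(1))
E
python3 fit.py
```

```text
handle 197 [531.26258395 -27.94770328 273.56088341] [268.61899921 274.29955    277.74072648] [-0.98095173 -0.19425164] [ 6.6505423  19.21586134]
zc,q 265.5849353361051 0.15816676600004487
tab 198 [499.78554384 232.20966647 216.45146464] [143.88474583  58.87765912  38.2864642 ]
[5.64374958e+02 9.66400449e+01 2.13580105e-01]
[[ 0.9  2.8]
 [ 0.2 -0.1]
 [ 0.3 -2.5]
 [-1.5 -0.2]]
[[624.5 213.5]
 [654.   83.5]
 [493.7 239.4]
 [535.7 -28.2]]
```

Emit:
step_arm([
  {"dr": [0,0,0.051],"travel": [0,0,-50],"jaw": 1},
  {"travel": [0,0,-50],"dr": [0,0,0],"jaw": 1},
  {"travel": [31.5,-42.5,0],"dr": [0,0,0],"jaw": 1},
  {"travel": [31.5,-42.5,0],"dr": [0,0,0],"jaw": 1},
  {"travel": [31.5,-42.5,0],"dr": [0,0,0],"jaw": 1},
  {"travel": [31.5,-42.5,0],"dr": [0,0,0],"jaw": 1},
  {"travel": [31.5,-42.5,0],"dr": [0,0,0],"jaw": 1},
  {"travel": [31.5,-42.5,0],"dr": [0,0,0],"jaw": 1},
])

```text
clock: 1.1
ee_pos: [0.2748, -0.2399, 0.3185]
eef_rot: [-3.142, -0.0, 0.213]
contact_force: [1.3, 0.1, 1.0]
grip_width: 0.0175
finger_force: 0.0
```

Emit:
step_arm([
  {"travel": [31.5,-42.5,0],"dr": [0,0,0],"jaw": 1},
  {"travel": [31.5,-42.5,0],"dr": [0,0,0],"jaw": 1},
  {"travel": [31.5,-42.5,0],"dr": [0,0,0],"jaw": 1},
  {"travel": [31.5,-42.5,0],"dr": [0,0,0],"jaw": 1},
  {"travel": [31.5,-42.5,0],"dr": [0,0,0],"jaw": 1},
  {"travel": [31.5,-42.5,0],"dr": [0,0,0],"jaw": 1},
  {"travel": [31.5,-42.5,0],"dr": [0,0,0],"jaw": 1},
  {"travel": [0,0,0],"dr": [0,0,0],"jaw": 1},
])

```text
clock: 2.1
ee_pos: [0.4273, 0.0983, 0.318]
eef_rot: [-3.141, 0.001, 0.218]
contact_force: [0.5, -0.5, -0.0]
grip_width: 0.0005
finger_force: 0.0
```

Emit:
step_arm([
  {"travel": [32,-42,0],"dr": [0,0,0],"jaw": 1},
  {"travel": [32,-42,0],"dr": [0,0,0],"jaw": 1},
  {"travel": [31,-41,0],"dr": [0,0,0.004],"jaw": 1},
  {"travel": [0,0,0],"dr": [0,0,0],"jaw": 1},
  {"travel": [0,0,0],"dr": [0,0,0],"jaw": 1},
])

```text
clock: 2.72
ee_pos: [0.4929, 0.2372, 0.3184]
eef_rot: [3.141, 0.001, 0.209]
contact_force: [-0.2, 0.1, 0.6]
grip_width: 0.0005
finger_force: 0.0
```

```bash
cat >> h.py <<'E'
def wcloud(name):
    st=ctrl.read_state(); s=ctrl.snapshot("wrist"); np.savez(name,**s)
    cv2.imwrite(f"pics/{name}.png",s["pixels"][...,::-1])
    h,w=s["range_z"].shape; f=h/2/np.tan(np.radians(s["fovy"])/2)
    u,v=np.meshgrid(np.arange(w),np.arange(h)); z=s["range_z"].astype(float)
    P=np.stack([(u-s["cx"])/f*z,(v-s["cy"])/f*z,z],-1)
    Mt=s["tool_from_camera"]; P=P@Mt[:3,:3].T+Mt[:3,3]
    W=P@R.from_euler('xyz',st["eef_rot"]).as_matrix().T+st["ee_pos"]
    W[z==0]=np.nan
    return st,s,W
def topress(W,p=(.5644,.0966,.2136)):
    c,s=np.cos(p[2]),np.sin(p[2]); d=W-np.array([p[0],p[1],0])
    return np.stack([c*d[...,0]+s*d[...,1],-s*d[...,0]+c*d[...,1],d[...,2]],-1)*1000
E
python3 - <<'E'
from h import *
st,s,W=wcloud("w1"); print(st["ee_pos"],st["eef_rot"],topress(st["ee_pos"]))
Q=topress(W); z=Q[...,2]
m=(z>205)&(z<240)&(Q[...,1]>125)&(Q[...,1]<190)&(abs(Q[...,0]+39)<40)
print(m.sum(),np.nanmin(Q[m],0),np.nanmax(Q[m],0),np.nanmean(Q[m],0)); 
v,u=np.nonzero(m); print(u.min(),u.max(),v.min(),v.max())
E
```

```text
[0.4929275  0.23715246 0.3184176 ] [3.14112391e+00 8.64897541e-04 2.09395917e-01] [-40.05398771 152.50898773 318.41759698]
1907 [-55.27605939 125.00172475 206.72878419] [-18.93251218 171.31787804 224.88221865] [-36.21428118 152.4046987  219.07132608]
261 316 185 229
```

View pics/w1.png

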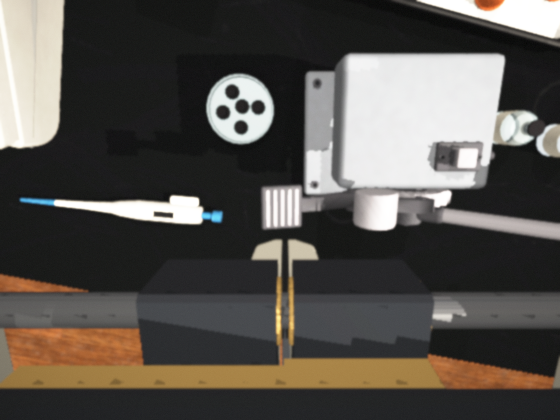

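The wrist view shows the tab at (282,207), centred at press (-37,154), which is within 3 mm of prediction. The closed fingers are directly above it.

Emit:
step_arm([
  {"travel": [2,-5,35],"dr": [0,0,0],"jaw": 1},
  {"travel": [0,0,35],"dr": [0,0,0],"jaw": 1},
  {"travel": [0,0,10],"dr": [0,0,0],"jaw": 1},
  {"travel": [0,0,8],"dr": [0,0,0],"jaw": 1},
  {"travel": [0,0,8],"dr": [0,0,0],"jaw": 1},
])

```text
clock: 3.4
ee_pos: [0.4947, 0.2435, 0.2234]
eef_rot: [-3.141, -0.002, 0.209]
contact_force: [-0.3, 0.4, -0.2]
grip_width: 0.0005
finger_force: 0.0
```

Emit:
step_arm([
  {"travel": [0,0,8],"dr": [0,0,0],"jaw": 1},
  {"travel": [0,0,7],"dr": [0,0,0],"jaw": 1},
  {"travel": [0,0,7],"dr": [0,0,0],"jaw": 1},
  {"travel": [0,0,5],"dr": [0,0,0],"jaw": 1},
  {"travel": [0,0,2],"dr": [0,0,0],"jaw": 1},
  {"travel": [0,0,0],"dr": [0,0,0],"jaw": 1},
  {"travel": [0,0,0],"dr": [0,0,0],"jaw": 1},
])

```text
clock: 4.28
ee_pos: [0.4942, 0.2436, 0.1938]
eef_rot: [-3.142, -0.0, 0.21]
contact_force: [0.0, 0.3, 0.3]
grip_width: 0.0005
finger_force: 0.0
```

Emit:
step_arm([
  {"travel": [0,0,-40],"dr": [0,0,0],"jaw": 1},
  {"travel": [0,0,-50],"dr": [0,0,0],"jaw": 1},
  {"travel": [0,0,-40],"dr": [0,0,0],"jaw": 1},
  {"travel": [0,0,0],"dr": [0,0,0],"jaw": 1},
  {"travel": [0,0,0],"dr": [0,0,0],"jaw": 1},
])

```text
clock: 4.9
ee_pos: [0.4938, 0.2435, 0.3228]
eef_rot: [3.141, 0.001, 0.21]
contact_force: [-0.9, 0.1, -0.2]
grip_width: 0.0005
finger_force: 0.0
```

```bash
python3 - <<'E'
from h import *
st,s,W=wcloud("w2"); print(st["ee_pos"],st["eef_rot"],topress(st["ee_pos"]))
Q=topress(W); z=Q[...,2]
m=(z>150)&(z<240)&(Q[...,1]>145)&(Q[...,1]<195)&(abs(Q[...,0]+39)<40)
print(m.sum(),np.nanmin(Q[m],0),np.nanmax(Q[m],0),np.nanmean(Q[m],0))
E
```

```text
[0.49382788 0.24348502 0.32279089] [3.14142863e+00 1.06237349e-03 2.09807895e-01] [-37.83169911 158.50677132 322.79089354]
1292 [-55.04111532 145.06092506 173.61754925] [-18.83996341 179.93768005 186.69202348] [-36.14713144 162.8705116  181.07772961]
```

The pawl is clear: the tab is at z 181 and falling outward. Next I move over the handle.

Emit:
step_arm([
  {"travel": [-4,55,0],"dr": [0,0,-0.004],"jaw": 1},
  {"travel": [-4,55,0],"dr": [0,0,0],"jaw": 1},
  {"travel": [-4,55,0],"dr": [0,0,0],"jaw": 1},
  {"travel": [-4,55,0],"dr": [0,0,0],"jaw": 1},
  {"travel": [-2,55,0],"dr": [0,0,0],"jaw": 1},
  {"travel": [0,0,0],"dr": [0,0,0],"jaw": 1},
  {"travel": [0,0,0],"dr": [0,0,0],"jaw": 1},
])

```text
clock: 5.82
ee_pos: [0.5343, -0.0285, 0.3227]
eef_rot: [-3.141, 0.001, 0.213]
contact_force: [-0.6, 0.2, -0.7]
grip_width: 0.0004
finger_force: 0.0
```

```bash
python3 - <<'E'
from h import *
st,s,W=wcloud("w3"); print(st["ee_pos"],st["eef_rot"],topress(st["ee_pos"]))
Q=topress(W); z=Q[...,2]
m=(z>225)&(z<300)&(Q[...,1]>-150)&(Q[...,1]<-95)&(Q[...,0]>-100)&(Q[...,0]<10)&(s["pixels"].max(-1)<90)
print(m.sum(),np.nanpercentile(Q[m],[2,20,50,80,98],axis=0).round(0))
E
```

```text
[ 0.53434411 -0.02853231  0.32272659] [-3.14071506e+00  1.47402785e-03  2.13471065e-01] [ -55.89832304 -115.91733456  322.72659136]
1918 [[ -62. -126.  265.]
 [ -54. -122.  271.]
 [ -41. -116.  274.]
 [ -29. -110.  276.]
 [ -22. -106.  277.]]
```

View pics/w3.png

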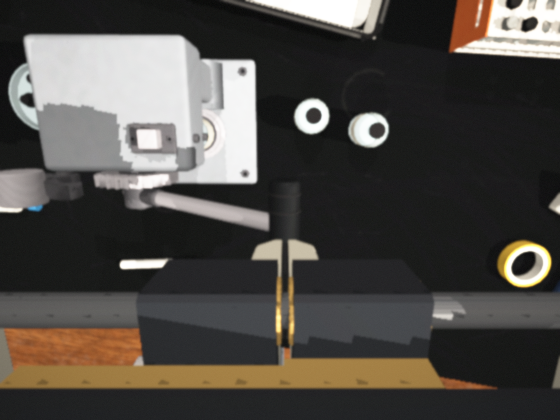

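The wrist view shows the handle at (285,210), directly below the fingers. Its top is at z 276 and y -116, as predicted.

Emit:
step_arm([
  {"travel": [0,0,25],"dr": [0,0,0],"jaw": 1},
  {"travel": [0,0,15],"dr": [0,0,0],"jaw": 1},
  {"travel": [0,5,10],"dr": [0,0,0],"jaw": 1},
  {"travel": [0,5,10],"dr": [0,0,0],"jaw": 1},
  {"travel": [0,5,10],"dr": [0,0,0],"jaw": 1},
  {"travel": [0,5,11],"dr": [0,0,0],"jaw": 1},
])

```text
clock: 6.62
ee_pos: [0.5394, -0.0491, 0.2424]
eef_rot: [3.141, -0.001, 0.213]
contact_force: [0.5, -2.3, 2.3]
grip_width: 0.0003
finger_force: 1.3
```

Emit:
step_arm([
  {"travel": [0,3,9],"dr": [0,0,0],"jaw": 1},
  {"travel": [0,3,8],"dr": [0,0,0],"jaw": 1},
  {"travel": [0,2,8],"dr": [0,0,0],"jaw": 1},
  {"travel": [0,2,8],"dr": [0,0,0],"jaw": 1},
  {"travel": [0,1,7],"dr": [0,0,0],"jaw": 1},
  {"travel": [0,1,7],"dr": [0,0,0],"jaw": 1},
  {"travel": [0,1,7],"dr": [0,0,0],"jaw": 1},
  {"travel": [0,1,7],"dr": [0,0,0],"jaw": 1},
])

```text
clock: 7.62
ee_pos: [0.5423, -0.0629, 0.1819]
eef_rot: [3.14, -0.001, 0.214]
contact_force: [-1.0, -4.5, 5.7]
grip_width: 0.0003
finger_force: 3.1
```

Emit:
step_arm([
  {"travel": [0,0,7],"dr": [0,0,0],"jaw": 1},
  {"travel": [0,0,7],"dr": [0,0,0],"jaw": 1},
  {"travel": [0,0,6],"dr": [0,0,0],"jaw": 1},
  {"travel": [0,-1,6],"dr": [0,0,0],"jaw": 1},
  {"travel": [0,-1,5],"dr": [0,0,0],"jaw": 1},
  {"travel": [0,0,4],"dr": [0,0,0],"jaw": 1},
  {"travel": [0,0,2],"dr": [0,0,0],"jaw": 1},
  {"travel": [0,0,0],"dr": [0,0,0],"jaw": 1},
])

```text
clock: 8.62
ee_pos: [0.542, -0.0603, 0.1448]
eef_rot: [3.141, -0.001, 0.214]
contact_force: [1.7, -2.0, 5.1]
grip_width: 0.0005
finger_force: 2.1
```

Emit:
step_arm([
  {"travel": [0,0,2],"dr": [0,0,0],"jaw": 1},
  {"travel": [0,0,2],"dr": [0,0,0],"jaw": 1},
  {"travel": [0,0,1],"dr": [0,0,0],"jaw": 1},
  {"travel": [0,0,0],"dr": [0,0,0],"jaw": 1},
])

```text
clock: 9.12
ee_pos: [0.542, -0.0601, 0.1414]
eef_rot: [3.141, -0.002, 0.214]
contact_force: [-6.0, 1.3, 22.5]
grip_width: 0.0005
finger_force: 10.9
```

The force rose to 22 N, so the arm is at its stop. I hold briefly, then withdraw.

Emit:
step_arm([
  {"travel": [0,0,0],"dr": [0,0,0],"jaw": 1},
  {"travel": [0,0,0],"dr": [0,0,0],"jaw": 1},
  {"travel": [0,0,-20],"dr": [0,0,0],"jaw": 1},
  {"travel": [0,0,-50],"dr": [0,0,0],"jaw": 1},
  {"travel": [0,0,-50],"dr": [0,0,0],"jaw": 1},
  {"travel": [0,0,-50],"dr": [0,0,0],"jaw": 1},
  {"travel": [-50,0,0],"dr": [0,0,0],"jaw": 1},
  {"travel": [0,0,0],"dr": [0,0,0],"jaw": 1},
])

```text
clock: 10.12
ee_pos: [0.4907, -0.0708, 0.3097]
eef_rot: [-3.141, 0.0, 0.213]
contact_force: [1.0, -0.3, 0.9]
grip_width: 0.0005
finger_force: 0.0
```

```bash
python3 - <<'E'
from h import *
st,s,W=wcloud("w4"); print(st["ee_pos"],st["contact_force"])
Q=topress(W); z=Q[...,2]
m=(z>100)&(z<200)&(Q[...,1]>-175)&(Q[...,1]<-125)&(Q[...,0]>-100)&(Q[...,0]<0)&(s["pixels"].max(-1)<90)
print(m.sum(),np.nanpercentile(Q[m],[2,20,50,80,98],axis=0).round(0))
s=ctrl.snapshot("scene"); D=topress(cloud(s))
m=(D[...,2]>150)&(D[...,2]<235)&(D[...,1]>145)&(D[...,1]<190)&(abs(D[...,0]+39)<25)
print(m.sum(),D[m].mean(0))
b=cv2.resize(s["pixels"][165:315,165:315,::-1],None,fx=4,fy=4,interpolation=2); cv2.imwrite("pics/s4.png",b)
E
```

```text
[ 0.49068911 -0.07083737  0.30971628] [ 0.99356414 -0.33293139  0.89494294]
1388 [[ -87. -159.  135.]
 [ -74. -155.  139.]
 [ -53. -149.  142.]
 [ -35. -142.  143.]
 [ -24. -138.  145.]]
136 [-41.18964468 165.77950923 181.81494153]
```

View pics/s4.png

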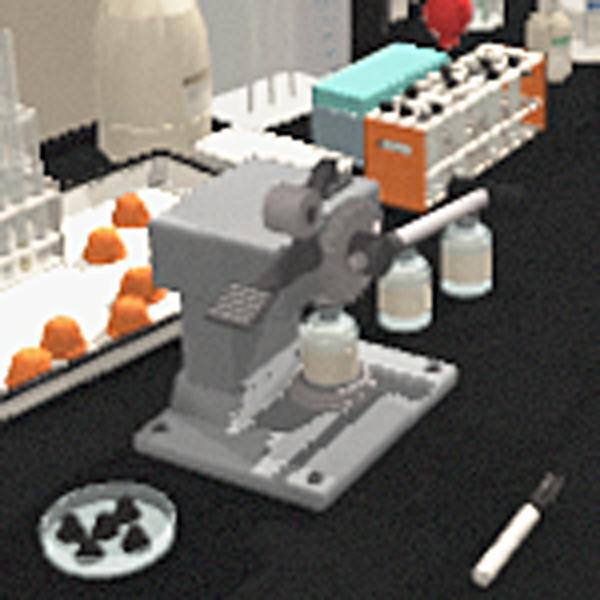

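The side view shows the arm down, the tab tipped clear at (240,305), the bottle upright at (330,350) and everything else in place. The handle top at about 142 mm gives q ≈ 0.94.

```bash
python3 -c "
from workcell import ctrl; print(ctrl.hand_in())"
```

```text
the job is handed in; nothing more can be done
None
```

The job is handed in with the pawl tipped clear, the arm at its lower stop (about 0.94 rad), the bottle upright and the hand away; stopper depth was not measured directly, and the hand-in returned no verdict.

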